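# Load a core mould under the ejector's gravity catch and start it

### The job

Take the black cap off the core mould (the chrome ring on the rectangular plate) and set it knob up on the mat, then set the mould in the ejector's open mouth and push it fully home under the crosshead, so that its own plate lifts the hinged catch and the catch drops behind it. Do not touch the catch with the robot, and only when the catch is down press the big push button fully and let it go. Leave everything else where it stands.

Things in the scene. Friction and masses are not known exactly. Their poses are not given: they have to be found in the camera images.
- ejector: Ring ejector, fixed, new place and yaw each time; its mouth faces roughly the robot's right. Origin on its underside (z 3 mm) below the centre of the seated mould; x points inward, away from its open mouth, y left, z up. In its frame, mm: grey bed x -255..75, y -115..115, top z 12. Control box x -165..-85, y -177..-113, top z 48. Catch bracket x -137..-117, y 99..107, top z 56.
- seat (a point): Where the mould's origin is when fully home: on the bed at ejector (0, 0, 12) mm, axes as the ejector's; plate's long side (its y) along ejector y, plate against the end stop (face at ejector x 45, 16 high).
- mouth (a point): A point on the bed in the open mouth, ejector (-195, 0, 12) mm: a mould set down from above with its origin here, square to the ejector, stands clear of the catch and its pin. Guide rails, 18 high, 8 thick: inner faces at ejector y +-72.5 for x -90..57, flaring to +-88.5 at x -171.
- crosshead (a point): Middle of the lower near edge of the green crosshead, ejector (-35, 0, 130) mm. It covers ejector x -35..45, y -115..115, z 130..205 (posts x 8..32, y +-90..110; cylinder on top, radius 34, to z 249), so no upright gripper can follow the mould home: push the ring from behind, the last 50 mm with the tool tilted 30 to 40 degrees, fingertips leaning inward.
- catch: Dark steel gravity catch, 80 g: bar 80 long, 14 wide, 8 thick with a low block on it. Origin on its level hinge pin, ejector (-127, 59, 42) mm; it spans ejector y 52..66 and trails inward, down 0.32 rad. A plate pushed in lifts it 0.19 rad; it rides on the plate and falls by itself behind it when the mould is within about 4 mm of the seat, then blocks the way out with 6 mm play.
- catch_tip (a point): Centre of the rounded tip (radius 4 mm) of the catch. In the ejector's frame its z is 18 mm when the catch is down, 32 mm when it rides on the mould's plate.
- mould: Core mould, 0.6 to 0.9 kg: aluminium plate 90 (x) by 140 (y) by 16 mm; upright chrome ring in its middle, 64 outer, 54 inner diameter, from 16 to 106 mm above the origin. Origin: centre of the plate's underside, z up. A half turn makes no difference. Starts capped, on the mat left or right of the ejector, yaw within 1.2 rad.
- cap: Black bakelite cap, 90 g, loose on the mould's ring: plug 44 diameter, z 0..8 mm, disc 72 diameter, z 8..18, plain upright knob 28 diameter, z 20..55. Origin: centre of the plug's underside, z along the knob. On the ring it is 98 mm above the mould's origin; a capped mould does not fit under the crosshead. On the mat it stands on its plug.
- button (a joint): Travel of the push button: 0 released, 0.006 m fully pressed (5 N); springs back.
- button_top (a point): Centre of the top face of the large round push button (40 mm diameter), on the control box beside the mouth; pressed straight down.
- collar: Bystander: a shorter chrome ring (64 outer, top 74 mm up) on a round aluminium base, 110 diameter; not the mould. Stands on the other side of the ejector. Origin: centre of underside.
- weight: Bystander: squat brass weight, 68 diameter, 60 high. Origin: centre of underside.
- dish: Bystander: frosted glass dish, 100 diameter, 28 high. Origin: centre of underside.
- bottle: Bystander: white plastic bottle, 64 diameter, 190 high. Origin: centre of underside.
- tin: Bystander: aluminium sample tin, 50 diameter, 60 high, left of the ejector. Origin: centre of underside.
- spatula: Bystander: spatula lying flat along its x, from -140 to 140 mm, blade 65 wide, near the front right. Origin: its middle, underside.
- straightedge: Bystander: flat steel bar 30 (x) by 200 (y) by 8 mm lying near the front left. Origin: centre of underside.
- mat: Grey rubber mat, fixed, 3 mm thick: all loose things and the ejector stand on it at z 3 mm. Covers x 230..910, y -620..620 mm.

How it is judged:
On the way, in this order (a step that is already met when the one before it is completed fails the run):
1. the cap stands on the mat, knob up (height (world z) of cap below 0.01 m and angle between cap's own z axis and vertical below 0.15 rad and horizontal distance between cap and mould above 0.06 m), for 0.2 s.
2. the mould, standing on the ejector's bed, carries the catch lifted on its plate (z of catch_tip in the frame of ejector above 0.028 m and z of mould in the frame of ejector below 0.017 m and contact force between mould and catch above 0.02 N), for 0.1 s.
3. the mould is fully home and the catch has dropped behind it (x of mould in the frame of ejector between -0.011 and 0.004 m and y of mould in the frame of ejector between -0.006 and 0.006 m and z of mould in the frame of ejector below 0.016 m and angle between mould's own z axis and vertical below 0.05 rad and z of catch_tip in the frame of ejector below 0.0215 m), for 0.2 s.
4. the button is pressed fully (value of joint button above 0.0045 m), for 0.05 s.
At the end, for the whole second after the job is handed in: Mould flat on the bed, at most 11 mm short of or 4 mm past its seat, within 6 mm across; catch down behind it (tip centre below 21.5 mm above the ejector underside); cap on the mat, knob up within 0.15 rad; button out again after its press; mould and cap at rest (all of step 3 and height (world z) of cap below 0.01 m and angle between cap's own z axis and vertical below 0.15 rad and value of joint button below 0.001 m and linear speed of each of mould, cap below 0.01 m/s); the robot touches nothing.
It fails at once if the robot touches the catch (contact force between any of the fingers, the arm and catch above 0.5 N).
It fails at once if the button is pressed before the mould is home with the catch down (value of joint button above 0.003 m and not ((x of mould in the frame of ejector between -0.011 and 0.004 m and y of mould in the frame of ejector between -0.006 and 0.006 m and z of mould in the frame of ejector below 0.016 m and angle between mould's own z axis and vertical below 0.05 rad) and z of catch_tip in the frame of ejector below 0.0215 m)).
It fails at once if a bystander is moved over 25 mm (distance of any of collar, weight, dish, bottle, tin, spatula, straightedge from where it was at the start of the episode above 0.025 m).
It also fails if it takes over 72 s, if anything falls off the work surface, if the arm or the gripper's body presses on something with over 40 N, if the wrist force passes 120 N, or if a joint passes its speed limit or range.

### The arm

A 7-joint arm with a two-finger parallel gripper is mounted at the origin on the work surface. World frame = base frame: x ahead of the robot, y to its left, z up, the work surface at z = 0. Lengths are in m, angles in rad, forces in N, time in s.
With the tool pointing down it reaches from about 0.4 to 0.875 m from the base axis. Payload 4.4 kg.
Tool frame: the origin (TCP) lies at the very end of the fingers, on their centre line; the grasp point (between the pads) lies 19 mm behind it (ctrl.grip_point_offset is the distance from the TCP to the grasp point, in m); z points along the fingers, y is the line along which they close (so a half turn about z gives the same grasp; the last joint's range is limited). The gripper opens to 85 mm and grips with 20 to 120 N. Pads are 22 mm wide; open, the fingers measure 114 mm over their backs; the gripper's body (76 mm by 85 mm) begins 54 mm behind the grasp point. The pads swing forward as they close: fully open they stand 13 mm farther back than shut.
Start: joints at [1.148, 0.628, 0.038, 1.517, -0.027, 0.996, -0.02], TCP at [0.227, -0.609, 0.202] pointing down, gripper open.
Joint ranges: [-3.06, 3.06], [-0.37, 2.12], [-1.25, 1.32], [0.18, 2.47], [-1.1, 4.24], [0.23, 1.98], [-2.94, 2.94]. Speed limits (rad/s): [2.57, 2.57, 3.14, 3.14, 3.14, 3.14, 3.14].

### API

Orientations are given as a 3x3 rotation matrix whose columns are the frame's x, y, z axes.
In Python, from station import ctrl gives the robot as it stands.
- The arm moves only by the tool jog_arm, called after "Call:" as a command line: name --argument value ..., lists and objects as JSON in quotes. Schema: {"type":"object","properties":{"steps":{"type":"object","properties":{"offsets":{"type":"array","items":{"type":"array","items":{"type":"number"},"minItems":5,"maxItems":5},"minItems":1,"maxItems":20}},"additionalProperties":false,"required":["offsets"]},"only":{"type":"string"},"quiet":{"type":"boolean"},"lines":{"type":"string"}},"required":["steps"],"additionalProperties":false}. steps is an object whose key "offsets" holds a list of rows, 1 to 20 of them, each of 5 numbers: dx, dy, dz in m, then a turn about the tool's z in rad, then the finger opening in m; each row shifts and turns the commanded pose from where the row before left it, along the tool's axes as they then stand; what a row does not reach is not made up. A row lasts 1/12 s, in which the tool goes at most 0.0417 m and 0.125 rad, less where a joint would pass 70% of its speed; a pose out of reach is approached as far as the arm can. The fingers move at their own pace and stop on an object; the grip force is fixed at half the most. Time passes only in rows, so rows that do not move let the fingers close. The tool returns the time, the measured TCP pose, the force, the opening and the grip force at its end. only (a regular expression) keeps the lines of the reply that match it, lines (a string "A,B") keeps lines A to B, and quiet returns only ok. Input that does not fit is refused with a message, and nothing moves.
- ctrl.get_state(): the state, without advancing time (a new reading comes with each control period).
- ctrl.camera(name): name is "side" or "top"; returns the picture (420x560x3 uint8, red, green, blue); there is no depth.
- ctrl.get_calibration(name): a dict with "fovy" (degrees; the focal length in pixels is half the picture's height over the tangent of half this angle, whatever the lens; pixels are square), "cx", "cy" (the principal point, pixels), "extrinsics" (4x4, takes a point from world to camera coordinates). Camera axes: x right, y down, z forward; pixel columns grow to the right and rows downward; lengths in m; the calibration is good to about 2 mm. A picture is of the moment at which its call begins. get_calibration takes no time and is no camera call.
- ctrl.job_done(): hands the job in; it is judged then, once.
The state is a dict: "time_s": time; "joint_positions": joint angles; "joint_vel": joint speeds; "joint_efforts": joint torques, N m; "eef_pos": TCP position; "ee_rot": TCP orientation; "wrist_force": force on the tool from outside, world axes, zero at the start; "moment": the same for the moment, N m; "width": finger opening in m; "grasp_force": force on a finger pad.
Only numpy, scipy, OpenCV 4.12 (cv2) and the standard library are available. Lean on these libraries where they do the work, as an engineer would, in place of code of your own. Each camera call takes 0.05 s, during which the arm holds its last target. There are 200 camera calls.

## Working session

There is one attempt and no reset: what is moved stays moved. The work goes in short steps, Python scripts to look and compute and a tool call to move; the robot and the scene stay as the last step left them, time stands still between calls to the robot, and variables do not carry over. Pictures are saved under pics/ and viewed, at most 10 in all, crops included, and the job is handed in when it is done.

```bash
ls; mkdir -p pics; python3 - <<'E'
from station import ctrl
import cv2
for n in ("top","side"):
    im=ctrl.camera(n); cv2.imwrite(f"pics/{n}0.png",im[:,:,::-1]); print(n,ctrl.get_calibration(n))
s=ctrl.get_state(); print(s["eef_pos"],s["ee_rot"],s["time_s"],s["width"])
E
```

```text
pics
station.py
top {'fovy': 44.96233213635281, 'cx': 276.1187501213265, 'cy': 217.00811533099073, 'extrinsics': array([[-0.01769601, -0.9998082 , -0.00839178,  0.05388812],
       [-0.9936841 ,  0.01851656, -0.11067537,  0.52535639],
       [ 0.11080952,  0.00638027, -0.99382118,  1.63435063],
       [ 0.        ,  0.        ,  0.        ,  1.        ]])}
side {'fovy': 54.80331247757132, 'cx': 272.92342386945666, 'cy': 215.10049816838375, 'extrinsics': array([[-0.24091322, -0.97046471, -0.01261205,  0.15041697],
       [-0.83840641,  0.21464136, -0.50100278,  0.47579662],
       [ 0.48891258, -0.11012417, -0.86535377,  1.09189032],
       [ 0.        ,  0.        ,  0.        ,  1.        ]])}
[ 0.22684937 -0.60848901  0.20129972] [[ 9.37007417e-01  3.49308925e-01 -6.13483883e-04]
 [ 3.49309462e-01 -9.37006118e-01  1.56025936e-03]
 [-2.98256317e-05 -1.67627032e-03 -9.99998595e-01]] 0.1 0.08550532472235753
```
View pics/top0.png

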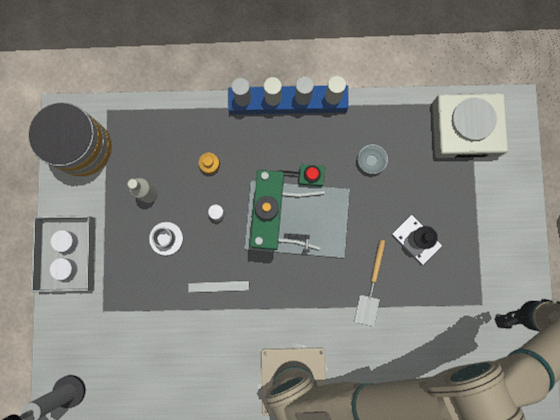

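View pics/side0.png

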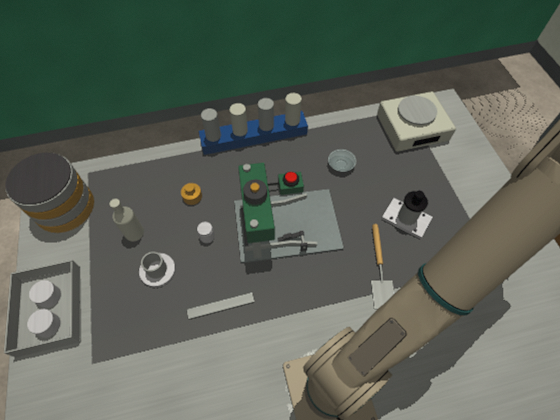

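Top view: the ejector bed spans about (250..348, 182..257), with its mouth to the right. The button is at (312,174) and the catch at (305,244). The mould plate is at (417,240) with the black knob at (425,234). The side view shows the plate at (408,217) and the knob at (418,200).

```bash
cat > h.py <<'E'
import numpy as np, cv2
from station import ctrl
C={n:ctrl.get_calibration(n) for n in("top","side")}
def F(n): return 210/np.tan(np.radians(C[n]["fovy"])/2)
def proj(n,p):
    E=C[n]["extrinsics"]; q=E[:3,:3]@np.asarray(p,float)+E[:3,3]
    return np.array([C[n]["cx"]+F(n)*q[0]/q[2],C[n]["cy"]+F(n)*q[1]/q[2]])
def ray(n,uv):
    E=C[n]["extrinsics"];R=E[:3,:3]; d=R.T@np.array([(uv[0]-C[n]["cx"])/F(n),(uv[1]-C[n]["cy"])/F(n),1.])
    return -R.T@E[:3,3], d/np.linalg.norm(d)
def plane(n,uv,z):
    o,d=ray(n,uv); return (o+d*(z-o[2])/d[2])
def tri(a,b):
    (o1,d1),(o2,d2)=ray("top",a),ray("side",b)
    A=np.array([d1,-d2]).T; t=np.linalg.lstsq(A,o2-o1,rcond=None)[0]
    p,q=o1+d1*t[0],o2+d2*t[1]; return (p+q)/2,np.linalg.norm(p-q)
E
python3 - <<'E'
from h import *
for n in C:
    im=cv2.imread(f"pics/{n}0.png")
    print(n,[proj(n,p).round(1) for p in [(.91,.62,.003),(.91,-.62,.003),(.23,.62,.003),(.23,-.62,.003)]])
T=cv2.imread("pics/top0.png");S=cv2.imread("pics/side0.png")
a=cv2.resize(T[150:270,235:355],(400,400),interpolation=cv2.INTER_CUBIC)
b=cv2.resize(T[205:275,385:455],(400,400),interpolation=cv2.INTER_CUBIC)
c=cv2.resize(S[155:275,225:345],(400,400),interpolation=cv2.INTER_CUBIC)
d=cv2.resize(S[175:245,373:443],(400,400),interpolation=cv2.INTER_CUBIC)
o=np.vstack([np.hstack([a,b]),np.hstack([c,d])]);cv2.imwrite("pics/crop0.png",cv2.resize(o,(600,600)))
E
```

```text
top [array([106. , 109.5]), array([469.2, 102.3]), array([101.9, 311.1]), array([481.7, 304.5])]
side [array([ 87.6, 172.1]), array([407.6, 108.5]), array([ 91.8, 363.3]), array([495.1, 262.4])]
```

View pics/crop0.png

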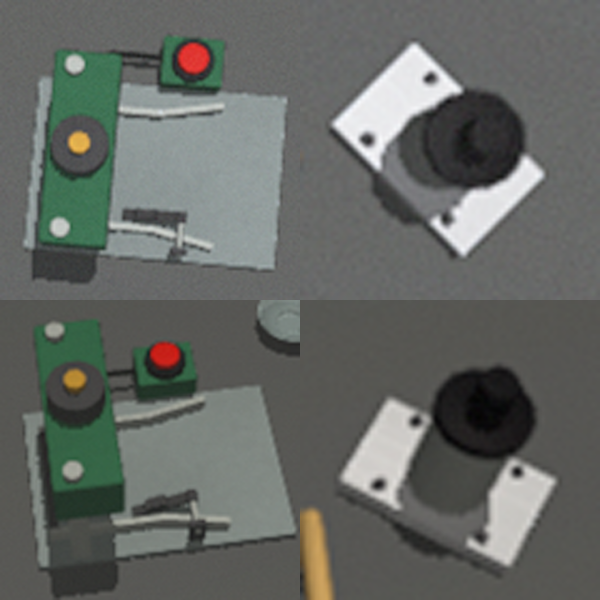

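The calibration agrees with the mat corners. The crops show the bed's right corners at crop (287,98) and (273,268), and the four plate corners are clear. In both views the disc is black and the knob sits inside or over it.

```bash
cat >> h.py <<'E'
def edgepts(n,g,P,Q,r=4,m=24,lo=.08,hi=.92):
    "subpixel strongest-gradient points near the projected segment P-Q; returns inliers of a line fit"
    p,q=proj(n,P),proj(n,Q); t=(q-p)/np.linalg.norm(q-p); nn=np.array([-t[1],t[0]]); s=np.arange(-r,r+.01,.25); out=[]
    for k in np.linspace(lo,hi,m):
        c=p+(q-p)*k; xy=(c+s[:,None]*nn).astype(np.float32)
        v=cv2.remap(g,xy[None,:,0],xy[None,:,1],cv2.INTER_LINEAR)[0]; d=np.abs(np.gradient(cv2.GaussianBlur(v[None],(9,1),0)[0]))
        if d.max()>1: i=d.argmax(); w=d[max(0,i-4):i+5]; out.append(c+nn*(s[max(0,i-4):i+5]@w/w.sum()))
    o=np.array(out,np.float32); l=cv2.fitLine(o,cv2.DIST_HUBER,0,.1,.01).ravel()
    e=np.abs((o-l[2:])@[-l[1],l[0]]); o=o[e<.6]; l=cv2.fitLine(o,cv2.DIST_L2,0,.1,.01).ravel(); return l,len(o)
def cross(a,b):
    A=np.array([a[:2],-b[:2]]).T; t=np.linalg.solve(A,b[2:]-a[2:]); return a[2:]+a[:2]*t[0]
def lines_quad(n,g,W,**k): # W four 3D corners in order -> four refined pixel corners
    L=[edgepts(n,g,W[i],W[(i+1)%4],**k) for i in range(4)]
    return [cross(L[i-1][0],L[i][0]) for i in range(4)],[l[1] for l in L]
E
cat > m1.py <<'E'
from h import *
im={n:cv2.imread(f"pics/{n}0.png") for n in C}; g={n:im[n].astype(np.float32).mean(2) for n in C}
def c0(n,ox,oy,sc): return lambda x,y:(ox+x/sc,oy+y/sc)
tb=c0("top",235,150,2.5); pb=lambda x,y:(385+(x-300)*70/300,205+y*70/300)
bed=[plane("top",tb(*c),.015) for c in [(287,98),(273,268),(25,248),(40,77)]]
pl=[plane("top",pb(*c),.019) for c in [(416,43),(545,175),(464,256),(331,125)]]
for nm,W in (("bed",bed),("plate",pl)):
    for it in range(2):
        R={}
        for n in C: R[n],k=lines_quad(n,g[n],W); print(nm,n,k)
        T=[tri(a,b) for a,b in zip(R["top"],R["side"])]
        zs=[t[0][2] for t in T]; z=.015 if nm=="bed" else .019
        W=[(plane("top",a,z)+plane("side",b,z))/2 for a,b in zip(R["top"],R["side"])]
    for t,a,b in zip(T,R["top"],R["side"]): print(" tri",t[0].round(4),"res",round(t[1],4),"top",plane("top",a,z)[:2].round(4),"side",plane("side",b,z)[:2].round(4))
    print(" sides",[round(float(np.linalg.norm(W[i]-W[i-1])),4) for i in range(4)])
def blob(n,m,near):
    k,l,s,c=cv2.connectedComponentsWithStats(m.astype(np.uint8)); i=min((i for i in range(1,k) if s[i,4]>25),key=lambda i:np.linalg.norm(c[i]-near)); return l==i,c[i]
B={}
for n,near in(("top",(312,174)),("side",(291,178))):
    h=cv2.cvtColor(im[n],cv2.COLOR_BGR2HSV); m=((h[...,0]<8)|(h[...,0]>172))&(h[...,1]>170)&(h[...,2]>120)
    m,c=blob(n,m,near); B[n]=c; print("button",n,c,m.sum())
print("button",tri(B["top"],B["side"]))
for n,near in(("top",(425,235)),("side",(418,203))):
    m,c=blob(n,g[n]<38,near); ys,xs=np.nonzero(m); print("dark",n,c,m.sum(),xs.min(),xs.max(),ys.min(),ys.max(),cv2.minEnclosingCircle(np.c_[xs,ys].astype(np.float32)))
for n in C: print(n,"cam",ray(n,(0,0))[0])
E
python3 m1.py
```

```text
bed top [24, 16, 15, 7]
bed side [24, 21, 21, 12]
bed top [24, 11, 21, 4]
bed side [24, 20, 20, 8]
 tri [ 0.6173 -0.198   0.0161] res 0.0033 top [ 0.6169 -0.1997] side [ 0.6184 -0.1967]
 tri [ 0.3892 -0.1734  0.0175] res 0.0034 top [ 0.3887 -0.1753] side [ 0.3908 -0.1725]
 tri [ 0.4385  0.1413 -0.0225] res 0.0008 top [0.4363 0.1386] side [0.4219 0.1424]
 tri [ 0.6566  0.1145 -0.002 ] res 0.0019 top [0.6533 0.1128] side [0.646  0.1161]
 sides [0.3143, 0.2292, 0.3168, 0.2221]
plate top [8, 24, 22, 24]
plate side [6, 24, 10, 24]
plate top [11, 24, 24, 24]
plate side [5, 24, 11, 24]
 tri [ 0.5346 -0.4073 -0.0196] res 0.008 top [ 0.5286 -0.4009] side [ 0.5157 -0.3852]
 tri [ 0.4259 -0.4965  0.0138] res 0.0029 top [ 0.4249 -0.4962] side [ 0.4242 -0.4922]
 tri [ 0.3638 -0.4289  0.0163] res 0.0029 top [ 0.3631 -0.4295] side [ 0.3633 -0.4262]
 tri [ 0.4665 -0.3331  0.0174] res 0.0028 top [ 0.4657 -0.334 ] side [ 0.4662 -0.3311]
 sides [0.0825, 0.1405, 0.0904, 0.1401]
button top [312.09243697 172.87394958] 119
button side [290.5326087  176.43478261] 92
button (array([ 0.66371764, -0.07331543,  0.06771426]), np.float64(0.002883509898149976))
dark top [423.68888889 238.66666667] 45 421 428 233 243 ((425.0, 238.0), 5.099119663238525)
dark side [415.52879581 201.04450262] 382 404 427 191 211 ((415.5, 201.25), 11.632490158081055)
top cam [0.34189028 0.0337224  1.6828485 ]
side cam [-0.09869054  0.16409224  1.1851439 ]
```

```bash
python3 - <<'E'
from h import *
g={n:cv2.imread(f"pics/{n}0.png").astype(np.float32).mean(2) for n in C}
P=dict(far=[(.91,.5,.003),(.91,-.5,.003)],near=[(.23,.5,.003),(.23,-.2,.003)],left=[(.85,.62,.003),(.3,.62,.003)],right=[(.85,-.62,.003),(.35,-.62,.003)])
for n in C:
    for k,(a,b) in P.items():
        l,c=edgepts(n,g[n],a,b,r=5); r=[]
        for q in (a,b):
            u=proj(n,q); u=l[2:]+l[:2]*((u-l[2:])@l[:2]); r.append((plane(n,u,.003)-q)[:2].round(4))
        print(n,k,c,r)
# cap disc in top: dark mask with higher threshold
im=cv2.imread("pics/top0.png").astype(int)[215:258,400:450]
print((im.mean(2)[:,8:44:1]).astype(int)[8:36])
E
```

```text
top far 13 [array([-0.0006, -0.    ]), array([-0.0015,  0.    ])]
top near 24 [array([-0.0001, -0.    ]), array([-0.0015,  0.    ])]
top left 19 [array([-0.0001, -0.0016]), array([-0.0001, -0.0014])]
top right 20 [array([ 0.0001, -0.0015]), array([ 0.    , -0.0011])]
side far 13 [array([-0.0012, -0.0001]), array([-0.0022,  0.0005])]
side near 24 [array([-0.0016, -0.0003]), array([-0.0021,  0.0003])]
side left 19 [array([0.0002, 0.0008]), array([0.0002, 0.0009])]
side right 19 [array([-0.0008,  0.0021]), array([-0.0006,  0.0021])]
[[233 234 233 ... 102 101 105]
 [232 233 232 ...  99 103 103]
 [232 232 232 ... 102 105 102]
 ...
 [128 122 126 ...  99 104 104]
 [118 124 120 ... 103 101 102]
 [ 90 114 124 ... 101 103 105]]
```

```bash
cat >> h.py <<'E'
BIAS={"top":np.array([.0008,.0014,0]),"side":np.array([.0018,-.0014,0])}   # from the mat edges
def pc(n,uv,z): return plane(n,uv,z)+BIAS[n]
O=np.array([.532,.0676]); EX=np.array([.1060,.9944]); EY=np.array([-.9944,.1060])
def ej2w(x,y): return O+EX*x+EY*y
def w2ej(p): d=np.asarray(p)[:2]-O; return np.array([d@EX,d@EY])
def totool(target,s=None):
    s=s or ctrl.get_state(); return (s["ee_rot"].T@(np.asarray(target)-s["eef_pos"])).round(4), round(float(np.arctan2(s["ee_rot"][1,1],s["ee_rot"][0,1])),4)
E
python3 - <<'E'
from h import *
for n,near,c in(("top",(425,235),0),("side",(416,203),0)):
    g=cv2.imread(f"pics/{n}0.png").astype(np.float32).mean(2)
    for th in (50,60,70):
        k,l,s,ce=cv2.connectedComponentsWithStats((g<th).astype(np.uint8)); i=l[near[1],near[0]]
        cs,_=cv2.findContours((l==i).astype(np.uint8),cv2.RETR_EXTERNAL,cv2.CHAIN_APPROX_NONE)
        e=cv2.fitEllipse(cs[0]); print(n,th,s[i],np.round(e[0],2),np.round(e[1],2),"disc@z.119",pc(n,e[0],.119).round(4))
print("expected disc", proj("top",(.4459,-.4148,.119)),proj("side",(.445,-.412,.119)),"knobtop side",proj("side",(.445,-.412,.156)))
print("dish",pc("top",(372,159),.03),"mouth",ej2w(-.195,0),totool((.4467,-.4134,.2)))
E
```

```text
top 50 [414 227  23  22 296] [425.23 237.13] [19.66 22.24] disc@z.119 [ 0.4462 -0.4129  0.119 ]
top 60 [413 226  24  23 416] [424.66 237.1 ] [21.25 23.24] disc@z.119 [ 0.4463 -0.4111  0.119 ]
top 70 [408 226  29  23 470] [423.07 237.43] [20.96 28.19] disc@z.119 [ 0.4454 -0.4062  0.119 ]
side 50 [404 191  24  21 398] [415.5  201.03] [20.38 23.08] disc@z.119 [ 0.445  -0.4116  0.119 ]
side 60 [399 190  29  26 430] [413.86 202.49] [21.01 30.11] disc@z.119 [ 0.4413 -0.4045  0.119 ]
side 70 [398 190  30  33 591] [412.98 204.93] [22.47 34.87] disc@z.119 [ 0.4338 -0.3983  0.119 ]
expected disc [425.38942866 236.95168754] [415.8074282  200.42646716] knobtop side [419.40286763 193.88519193]
dish [ 0.71447274 -0.27542288  0.03      ] mouth [ 0.51133  -0.126308] (array([ 0.2741, -0.106 ,  0.0015]), -1.214)
```

Call:
jog_arm --steps '{"offsets": [[0.0274,-0.0106,0,0,0.085],[0.0274,-0.0106,0,0,0.085],[0.0274,-0.0106,0,0,0.085],[0.0274,-0.0106,0,0,0.085],[0.0274,-0.0106,0,0,0.085],[0.0274,-0.0106,0,0,0.085],[0.0274,-0.0106,0,0,0.085],[0.0274,-0.0106,0,0,0.085],[0.0274,-0.0106,0,0,0.085],[0.0274,-0.0106,0,0,0.085],[0,0,0,-0.1,0.085],[0,0,0,-0.1,0.085],[0,0,0,-0.1,0.085],[0,0,0,-0.09,0.085],[0,0,0,0,0.085],[0,0,0,0,0.085]]}'

```text
time_s: 1.43
eef_pos: [0.4465, -0.414, 0.2018]
ee_rot: [[0.736, 0.677, -0.0], [0.677, -0.736, 0.001], [0.0, -0.001, -1.0]]
wrist_force: [-0.6, -0.5, 0.1]
width: 0.0855
grasp_force: 0.0
```

```bash
python3 -c "
from h import *
print(totool((.446,-.4125,.126)),ctrl.get_state()['ee_rot'][:,2])"
```

```text
(array([ 0.0006, -0.0014,  0.0758]), -0.8267) [-3.86961720e-04  6.30094769e-04 -9.99999727e-01]
```

Call:
jog_arm --steps '{"offsets": [[0.0006,-0.0014,0.019,0,0.085],[0,0,0.019,0,0.085],[0,0,0.019,0,0.085],[0,0,0.019,0,0.085],[0,0,0,0,0.085],[0,0,0,0,0.02],[0,0,0,0,0.02],[0,0,0,0,0.02],[0,0,0,0,0.02],[0,0,0,0,0.02],[0,0,0,0,0.02],[0,0,0,0,0.02],[0,0,0,0,0.02],[0,0,0,0,0.02]]}'

```text
time_s: 2.6
eef_pos: [0.4467, -0.413, 0.127]
ee_rot: [[0.734, 0.679, 0.001], [0.679, -0.734, -0.001], [0.0, 0.001, -1.0]]
wrist_force: [-1.2, -0.2, 4.8]
width: 0.0198
grasp_force: 3.0
```

```bash
python3 - <<'E'
from h import *
s=ctrl.get_state();print(s["grasp_force"],s["width"],s["wrist_force"])
T=ctrl.camera("top");S=ctrl.camera("side")
cv2.imwrite("pics/top1.png",T[...,::-1]);cv2.imwrite("pics/side1.png",S[...,::-1])
a=cv2.resize(T[190:290,375:475],(400,400),interpolation=cv2.INTER_CUBIC);b=cv2.resize(S[160:260,360:460],(400,400),interpolation=cv2.INTER_CUBIC)
cv2.imwrite("pics/c1.png",np.hstack([a,b])[...,::-1])
E
```

```text
2.963008832302876 0.01983031344699069 [-1.21297151 -0.19653039  4.83730099]
```

View pics/c1.png

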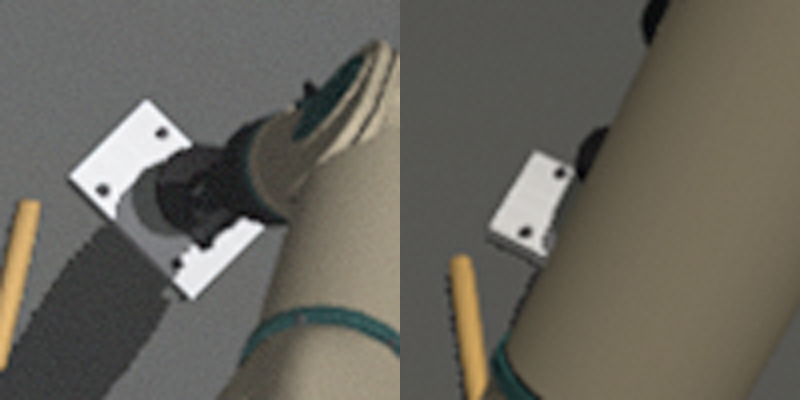

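The arm hides the cap here: the top crop shows the gripper over the plate, and the knob is not visible. I'll close further and see what the fingers report.

Call:
jog_arm --steps '{"offsets": [[0,0,0,0,0],[0,0,0,0,0],[0,0,0,0,0],[0,0,0,0,0]]}'

```text
time_s: 3.03
eef_pos: [0.4466, -0.4128, 0.1269]
ee_rot: [[0.734, 0.679, 0.001], [0.679, -0.734, -0.001], [0.0, 0.001, -1.0]]
wrist_force: [-0.9, 0.5, 6.8]
width: -0.0001
grasp_force: 3.0
```

Call:
jog_arm --steps '{"offsets": [[0,0,0,0,0],[0,0,0,0,0],[0,0,0,0,0],[0,0,0,0,0]]}'

```text
time_s: 3.37
eef_pos: [0.4466, -0.4128, 0.1269]
ee_rot: [[0.734, 0.679, 0.001], [0.679, -0.734, -0.001], [0.0, 0.001, -1.0]]
wrist_force: [-0.8, 1.4, 6.6]
width: -0.0001
grasp_force: 3.0
```

Call:
jog_arm --steps '{"offsets": [[0,0,-0.02,0,0],[0,0,-0.02,0,0],[0,0,-0.03,0,0.085],[0,0,-0.03,0,0.085],[-0.04,0.01,0,0,0.085],[-0.04,0.01,0,0,0.085],[-0.04,0.01,0,0,0.085],[-0.04,0.01,0,0,0.085],[-0.04,0.01,0,0,0.085],[-0.04,0.01,0,0,0.085]]}'

```text
time_s: 4.2
eef_pos: [0.3094, -0.6209, 0.2259]
ee_rot: [[0.734, 0.679, -0.0], [0.679, -0.734, 0.0], [0.0, -0.0, -1.0]]
wrist_force: [0.6, -0.5, -0.0]
width: 0.085
grasp_force: 0.0
```

```bash
python3 - <<'E'
from h import *
T=ctrl.camera("top");S=ctrl.camera("side")
cv2.imwrite("pics/top2.png",T[...,::-1]);cv2.imwrite("pics/side2.png",S[...,::-1])
a=cv2.resize(T[180:300,375:495],(400,400),interpolation=cv2.INTER_CUBIC);b=cv2.resize(S[150:270,350:470],(400,400),interpolation=cv2.INTER_CUBIC)
cv2.imwrite("pics/c2.png",np.hstack([a,b])[...,::-1])
E
```

```text
(no output)
```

View pics/c2.png

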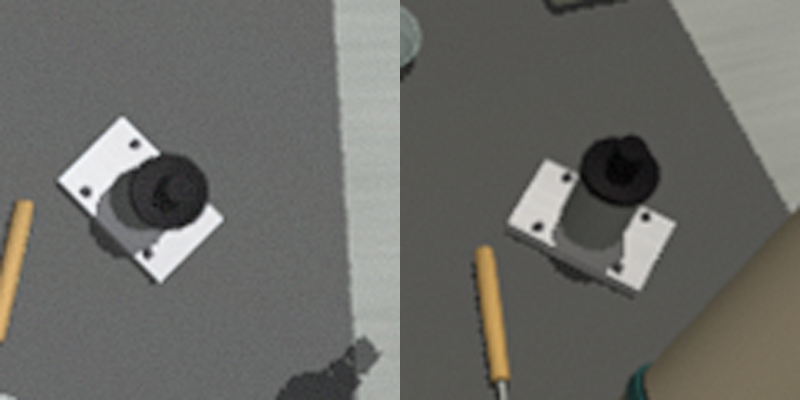

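The mould and cap haven't moved: the top crop has the disc at about (170,190), and the knob sits right and up of it. So the fingers must have closed above or beside the knob. I'll triangulate the disc and knob heights.

```bash
python3 - <<'E'
from h import *
b={"top":(-.0008,-.0014),"side":(-.0018,.0014)}
def t2(a,c): # triangulate with bias-corrected rays
    (o1,d1),(o2,d2)=ray("top",a),ray("side",c); o1=o1+BIAS["top"];o2=o2+BIAS["side"]
    t=np.linalg.lstsq(np.array([d1,-d2]).T,o2-o1,rcond=None)[0];p,q=o1+d1*t[0],o2+d2*t[1];return ((p+q)/2).round(4),np.linalg.norm(p-q).round(4)
U={}
for n,near in(("top",(425,236)),("side",(416,202))):
    im=cv2.imread(f"pics/{n}2.png"); g=im.astype(np.float32).mean(2); x,y=near
    k,l,s,ce=cv2.connectedComponentsWithStats((g<50).astype(np.uint8)); i=l[y,x]
    cs,_=cv2.findContours((l==i).astype(np.uint8),cv2.RETR_EXTERNAL,cv2.CHAIN_APPROX_NONE); e=cv2.fitEllipse(cs[0]);U[n]=e[0];print(n,s[i],e)
    sub=np.clip((cv2.resize(g[y-20:y+20,x-20:x+20],(400,400),interpolation=cv2.INTER_CUBIC)-10)*5,0,255); U[n+"i"]=sub; print((x-20,y-20))
print("disc",t2(U["top"],U["side"]))
cv2.imwrite("pics/c3.png",np.hstack([U["topi"],U["sidei"]]))
for z in (.101,.119,.130,.156): print(z,proj("top",np.array((.446,-.4125,z))-BIAS["top"]),proj("side",np.array((.446,-.4125,z))-BIAS["side"]))
E
```

```text
top [414 227  23  22 279] ((424.83935546875, 237.1348419189453), (20.690826416015625, 22.57000732421875), 80.04077911376953)
(405, 216)
side [404 191  24  21 398] ((415.4964294433594, 201.0337677001953), (20.377788543701172, 23.082735061645508), 98.56555938720703)
(396, 182)
disc (array([ 0.4462, -0.4125,  0.1168]), np.float64(0.0005))
0.101 [423.47046941 237.59510736] [413.96096705 203.76094889]
0.119 [425.10812433 237.18388005] [415.64304668 200.70038916]
0.13 [426.12750007 236.92790724] [416.6917569  198.79225103]
0.156 [428.59499251 236.30830158] [419.23561526 194.16367676][ WARN:0@0.311] global loadsave.cpp:1063 imwrite_ Unsupported depth image for selected encoder is fallbacked to CV_8U.
```

View pics/c3.png

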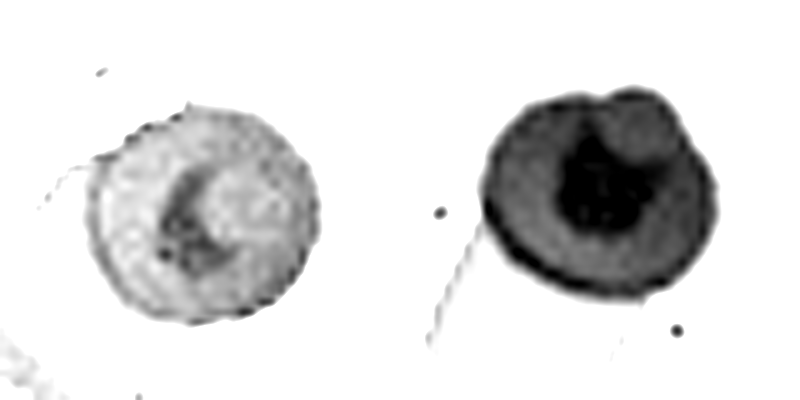

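The knob top shows at about top (429.8,236.5) and side (420.3,194), which fits z≈0.156, so the cap is where I thought. Next I'll check the reported TCP against where the fingers appear in the pictures.

```bash
python3 - <<'E'
from h import *
s=ctrl.get_state(); print(s["eef_pos"],s["width"])
T=cv2.imread("pics/top0.png");S=cv2.imread("pics/side0.png")
p0=(.2268,-.6085,.2013); R0=np.array([[.937,.349],[.349,-.937]])
o=[]
T2=cv2.imread("pics/top2.png"); y0=R0[:,1]; y1=np.array([.679,-.734])
for im,p,y in((T,np.array(p0),y0),(T2,s["eef_pos"],y1)):
    q=proj("top",p); b=[proj("top",p+np.r_[k*y*.045,.013]) for k in(-1,1)]; print(q,b)
    x,yy=490,300; x0,yy0=int(q[0])-40,int(q[1])-35
    x0=min(x0,560-80)
    c=cv2.resize(im[yy0:yy0+80,x0:x0+80],(400,400),interpolation=cv2.INTER_CUBIC)
    for u,col in((q,(0,0,255)),(b[0],(0,255,0)),(b[1],(0,255,0))): cv2.drawMarker(c,tuple(int(v) for v in (u-[x0,yy0]+.5)*5),col,0,14,1)
    o.append(c)
cv2.imwrite("pics/c4.png",np.hstack(o))
E
```

```text
[ 0.30166617 -0.62675678  0.22508371] 0.08472293199840487
[505.02298874 309.89988843] [array([492.52397235, 316.09086803]), array([521.51567447, 304.37246855])]
[513.37486572 283.63560713] [array([504.44188941, 294.91376392]), array([526.47684507, 272.59025619])]
```

View pics/c4.png

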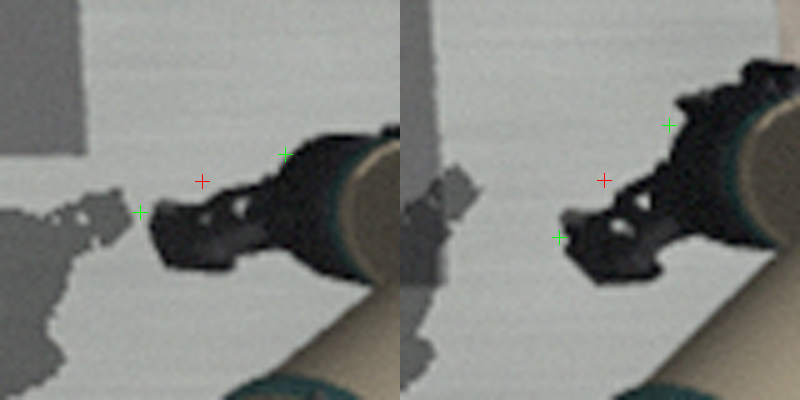

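Left panel: the finger silhouette is at crop (150-230, 200-270), and the predicted finger marks are at (140,212) and (285,155). The fingers may be offset from the reported TCP. I'll overlay the tool axis on the closing-time picture with stretched contrast.

```bash
python3 - <<'E'
from h import *
def mk(f,n,p,y,x0,y0,w,pts):
    im=cv2.imread(f).astype(np.float32)[y0:y0+w,x0:x0+w]; c=cv2.resize(np.clip(im*2.2-20,0,255).astype(np.uint8),(400,400),interpolation=cv2.INTER_CUBIC)
    for q,col in pts:
        u=(proj(n,q)-[x0,y0]+.5)*400/w; cv2.drawMarker(c,(int(u[0]),int(u[1])),col,0,12,1)
    return c
p=np.array([.2268,-.6085,.2013]); y=np.array([.349,-.937,0]); 
A=mk("pics/top0.png","top",p,y,470,280,80,[(p,(0,0,255)),(p+[0,0,.073],(0,255,255)),(p+[0,0,.15],(255,255,0)),(p+y*.05+[0,0,.013],(0,255,0)),(p-y*.05+[0,0,.013],(0,255,0))])
p=np.array([.4467,-.413,.127]); y=np.array([.679,-.734,0])
B=mk("pics/top1.png","top",p,y,400,205,60,[(p,(0,0,255)),(p+[0,0,.073],(0,255,255)),(p+[0,0,.15],(255,255,0)),(p+y*.02,(0,255,0)),(p-y*.02,(0,255,0)),((.446,-.4125,.156),(255,0,255))])
cv2.imwrite("pics/c5.png",np.hstack([A,B]))
E
```

```text
(no output)
```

View pics/c5.png

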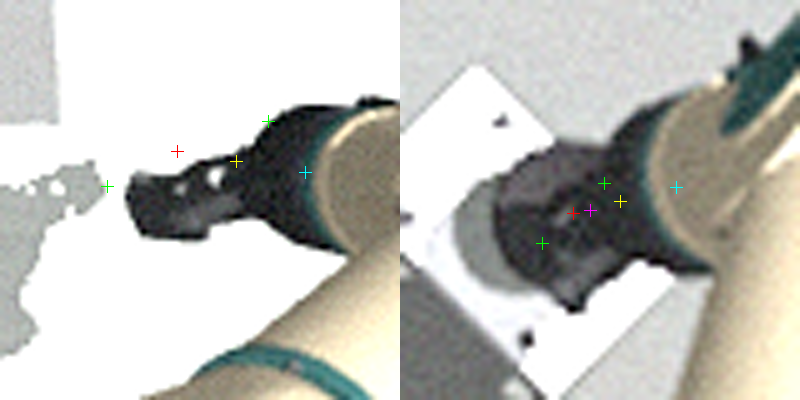

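Call:
jog_arm --steps '{"offsets": [[0,0,0,0,0],[0,0,0,0,0],[0,0,0,0,0],[0,0,0,0,0],[0,0,0,0,0],[0,0,0,0,0],[0,0,0,0,0],[0,0,0,0,0],[0,0,0,0,0],[0,0,0,0,0]]}'

```text
time_s: 5.13
eef_pos: [0.3109, -0.6197, 0.2262]
ee_rot: [[0.734, 0.679, 0.0], [0.679, -0.734, -0.0], [0.0, 0.0, -1.0]]
wrist_force: [-0.0, 0.3, 0.2]
width: 0.0001
grasp_force: 0.0
```

```bash
python3 - <<'E'
from h import *
T=ctrl.camera("top")[...,::-1];cv2.imwrite("pics/top3.png",T); s=ctrl.get_state(); p=s["eef_pos"]; R=s["ee_rot"]
print("wrist rot",R.round(4).tolist(), [proj("top",p+np.array([0,0,h])).round(1) for h in(0,.02,.073,.15)], [proj("top",p+R[:,0]*k*.011).round(1) for k in(-1,1)],[proj("top",p+R[:,1]*k*.014).round(1) for k in(-1,1)])
for f in("pics/top3.png","pics/top2.png"):
    g=cv2.imread(f).astype(int).mean(2)[268:312,494:540]; print(f)
    for i,r in enumerate(g): print(268+i,''.join('#' if v<45 else '+' if v<75 else '-' if v<115 else '.' for v in r))
E
```

```text
wrist rot [[0.7339, 0.6792, -0.0], [0.6792, -0.7339, -0.0], [-0.0001, 0.0, -1.0]] [array([510.8, 280.4]), array([514. , 280.5]), array([523. , 280.8]), array([537.4, 281.2])] [array([513.7, 283.2]), array([508. , 277.6])] [array([507.4, 283.9]), array([514.2, 277. ])]
pics/top3.png
268 .......................................-+#####
269 .....................................-+#######
270 ...................................-+#########
271 ..................................+###########
272 .................................-############
273 .................................+############
274 ................................-#############
275 .............................-+###############
276 ..........................--+#################
277 ......................---#++##################
278 .....................+##++++##################
279 ....................-+++#####################+
280 ...................-+
[... 3164 characters left out ...]
...+#############+#++-...............
299 .............+###########+++++................
300 ..............+###########+++#-...............
301 ...............+###########++##-..............
302 ................+##############-..............
303 .................+############-...............
304 ..................++++++-----.................
305 ..............................................
306 ..............................................
307 .............................................-
308 ............................................-+
309 ...........................................-++
310 ..........................................-+++
311 .........................................-+++-
```

The closed silhouette's axis agrees with the reported TCP sideways, but its tip ends several pixels short, so the real tip sits about 30 mm higher than reported. This also explains the earlier contact: the shut fingers met the knob top (0.156) at a reported z of 0.127. I'll retry about 30 mm lower, watching the force.

Call:
jog_arm --steps '{"offsets": [[0.04,-0.01,0,0,0.085],[0.04,-0.01,0,0,0.085],[0.04,-0.01,0,0,0.085],[0.04,-0.01,0,0,0.085],[0.04,-0.01,0,0,0.085],[0.04,-0.01,0,0,0.085],[0,0,0,0,0.085],[0,0,0.02,0,0.085],[0,0,0.03,0,0.085],[0,0,0.03,0,0.085],[0,0,0.02,0,0.085],[0,0,0,0,0.085],[0,0,0,0,0.085]]}'

```text
time_s: 6.27
eef_pos: [0.4458, -0.4125, 0.1256]
ee_rot: [[0.734, 0.679, -0.001], [0.679, -0.734, 0.001], [-0.0, -0.002, -1.0]]
wrist_force: [-0.4, 0.1, 0.2]
width: 0.085
grasp_force: 0.0
```

```bash
python3 -c "
from h import *
print(totool((.446,-.4125,.097)))"
```

```text
(array([0.0001, 0.0002, 0.0286]), -0.8241)
```

Call:
jog_arm --steps '{"offsets": [[0,0,0.01,0,0.085],[0,0,0.01,0,0.085],[0,0,0.009,0,0.085],[0,0,0,0,0.085],[0,0,0,0,0.01],[0,0,0,0,0.01],[0,0,0,0,0.01],[0,0,0,0,0.01],[0,0,0,0,0.01],[0,0,0,0,0.01],[0,0,0,0,0.01],[0,0,0,0,0.01],[0,0,0,0,0.01],[0,0,0,0,0.01]]}'

```text
time_s: 7.43
eef_pos: [0.4467, -0.413, 0.0978]
ee_rot: [[0.734, 0.679, 0.001], [0.679, -0.734, -0.001], [0.0, 0.001, -1.0]]
wrist_force: [-0.6, 0.4, 5.0]
width: 0.0265
grasp_force: 59.5
```

Call:
jog_arm --steps '{"offsets": [[0,0,-0.02,0,0.01],[0,0,-0.03,0,0.01],[0,0,-0.03,0,0.01],[0.0195,0.0264,0,0,0.01],[0.0195,0.0264,0,0,0.01],[0.0195,0.0264,0,0,0.01],[0.0195,0.0264,0,0,0.01],[0.0195,0.0264,0,0,0.01],[0.0195,0.0264,0,0,0.01],[0,0,0,0,0.01],[0,0,0.03,0,0.01],[0,0,0.03,0,0.01],[0,0,0.03,0,0.01],[0,0,0.03,0,0.01],[0,0,0.025,0,0.01],[0,0,0.02,0,0.01],[0,0,0,0,0.01],[0,0,0,0,0.01],[0,0,0,0,0.01]]}'

```text
time_s: 9.02
eef_pos: [0.6405, -0.4499, 0.0134]
ee_rot: [[0.734, 0.679, 0.002], [0.679, -0.734, -0.001], [0.0, 0.002, -1.0]]
wrist_force: [1.0, -0.5, -0.2]
width: 0.0263
grasp_force: 59.5
```

Call:
jog_arm --steps '{"offsets": [[0,0,0.006,0,0.01],[0,0,0.004,0,0.01],[0,0,0.002,0,0.01],[0,0,0,0,0.01],[0,0,0,0,0.01]]}'

```text
time_s: 9.43
eef_pos: [0.6398, -0.4494, 0.0003]
ee_rot: [[0.734, 0.679, 0.0], [0.679, -0.734, -0.0], [0.0, 0.0, -1.0]]
wrist_force: [0.1, 0.2, -0.5]
width: 0.0268
grasp_force: 59.5
```

Call:
jog_arm --steps '{"offsets": [[0,0,0.001,0,0.01],[0,0,0.001,0,0.01],[0,0,0,0,0.01],[0,0,0,0,0.01]]}'

```text
time_s: 9.77
eef_pos: [0.6401, -0.4495, -0.0001]
ee_rot: [[0.734, 0.679, 0.001], [0.679, -0.734, -0.0], [0.0, 0.001, -1.0]]
wrist_force: [-2.2, 2.2, 7.1]
width: 0.0267
grasp_force: 60.4
```

Call:
jog_arm --steps '{"offsets": [[0,0,0,0,0.085],[0,0,0,0,0.085],[0,0,0,0,0.085],[0,0,0,0,0.085],[0,0,0,0,0.085],[0,0,-0.01,0,0.085],[0,0,-0.03,0,0.085],[0,0,-0.03,0,0.085],[0,0,-0.03,0,0.085],[0,0,-0.03,0,0.085],[-0.0196,-0.0263,0,0,0.085],[-0.0196,-0.0263,0,0,0.085],[-0.0196,-0.0263,0,0,0.085],[-0.0196,-0.0263,0,0,0.085],[-0.0196,-0.0263,0,0,0.085],[-0.0196,-0.0263,0,0,0.085],[0,0,0,0,0.085],[0,0,0,0,0.085]]}'

```text
time_s: 11.27
eef_pos: [0.4444, -0.4141, 0.1293]
ee_rot: [[0.736, 0.677, -0.0], [0.677, -0.736, -0.001], [-0.001, 0.0, -1.0]]
wrist_force: [1.0, 0.3, 1.2]
width: 0.0848
grasp_force: 0.0
```

```bash
python3 - <<'E'
from h import *
print(totool((.4467,-.4134,.045)))
T=ctrl.camera("top");S=ctrl.camera("side")
cv2.imwrite("pics/top4.png",T[...,::-1]);cv2.imwrite("pics/side4.png",S[...,::-1])
g=T.astype(np.float32).mean(2); 
for z in (.021,.058): print(z,proj("top",(.640,-.4495,z)-BIAS["top"]),proj("side",(.64,-.4495,z)-BIAS["side"]))
for n,g in (("top",T),("side",S)):
    g=g.astype(np.float32).mean(2); u=proj(n,(.64,-.4495,.021)); k,l,s,c=cv2.connectedComponentsWithStats((g<50).astype(np.uint8)); i=l[int(u[1]),int(u[0])]; print(n,s[i],c[i])
E
```

```text
(array([0.0022, 0.001 , 0.0843]), -0.8266)
0.021 [424.97080589 180.64730512] [394.66302914 168.24808742]
0.058 [428.20304095 178.57084985] [397.3063962  161.82677791]
top [414 171  22  22 302] [425.30794702 181.55298013]
side [384 159  21  21 329] [394.32218845 169.49848024]
```

The cap stands upright on the mat: its disc is at top (425,181.5) and side (394,169.5), where a knob-up cap should appear. Next I'll grip the ring.

Call:
jog_arm --steps '{"offsets": [[0.002,0.001,0.02,0,0.085],[0,0,0.02,0,0.085],[0,0,0.02,0,0.085],[0,0,0.014,0,0.085],[0,0,0.01,0,0.085],[0,0,0,0,0.085],[0,0,0,0,0.085]]}'

```text
time_s: 11.95
eef_pos: [0.4494, -0.4127, 0.0439]
ee_rot: [[0.733, 0.68, 0.0], [0.68, -0.733, 0.0], [0.0, 0.0, -1.0]]
wrist_force: [-0.2, 0.1, 1.0]
width: 0.085
grasp_force: 0.0
```

Call:
jog_arm --steps '{"offsets": [[0,0,0,0,0.04],[0,0,0,0,0.04],[0,0,0,0,0.04],[0,0,0,0,0.04],[0,0,0,0,0.04],[0,0,0,0,0.04]]}'

```text
time_s: 12.45
eef_pos: [0.4485, -0.4126, 0.0454]
ee_rot: [[0.734, 0.679, 0.001], [0.679, -0.734, -0.0], [0.0, 0.0, -1.0]]
wrist_force: [-2.8, 3.9, 4.4]
width: 0.0616
grasp_force: 67.3
```

Call:
jog_arm --steps '{"offsets": [[0,0,-0.01,0,0.04],[0,0,-0.03,0,0.04],[0,0,-0.03,0,0.04],[0,0,0,0.122,0.04],[0,0,0,0.122,0.04],[0,0,0,0.122,0.04],[0,0,0,0.122,0.04],[0,0,0,0.122,0.04],[0,0,0,0.122,0.04],[0,0,0,0.122,0.04],[0,0,0,0,0.04],[0,0,0,0,0.04]]}'

```text
time_s: 13.45
eef_pos: [0.4481, -0.4122, 0.1138]
ee_rot: [[0.995, -0.103, -0.001], [-0.103, -0.995, 0.001], [-0.001, -0.001, -1.0]]
wrist_force: [0.7, 0.4, -8.3]
width: 0.0612
grasp_force: 70.4
```

```bash
python3 -c "
from h import *
print(totool((.5123,-.1264,.1154)))"
```

```text
(array([ 0.0343, -0.2909, -0.0015]), -1.6743)
```

Call:
jog_arm --steps '{"offsets": [[0.0043,-0.0364,0,0,0.04],[0.0043,-0.0364,0,0,0.04],[0.0043,-0.0364,0,0,0.04],[0.0043,-0.0364,0,0,0.04],[0.0043,-0.0364,0,0,0.04],[0.0043,-0.0364,0,0,0.04],[0.0043,-0.0364,0,0,0.04],[0.0043,-0.0364,0,0,0.04],[0,0,0,0,0.04],[0,0,0,0,0.04],[0,0,0,0,0.04]]}'

```text
time_s: 14.37
eef_pos: [0.5138, -0.127, 0.1143]
ee_rot: [[0.995, -0.104, 0.0], [-0.104, -0.995, -0.0], [0.0, 0.0, -1.0]]
wrist_force: [-0.4, -1.1, -7.6]
width: 0.0614
grasp_force: 72.5
```

```bash
python3 - <<'E'
from h import *
print(totool((.5123,-.1264,.0565)),w2ej(ctrl.get_state()["eef_pos"]))
T=ctrl.camera("top");S=ctrl.camera("side")
cv2.imwrite("pics/top5.png",T[...,::-1]);cv2.imwrite("pics/side5.png",S[...,::-1])
a=cv2.resize(T[150:270,255:375],(400,400),interpolation=cv2.INTER_CUBIC);b=cv2.resize(S[155:275,245:365],(400,400),interpolation=cv2.INTER_CUBIC)
cv2.imwrite("pics/c6.png",np.hstack([a,b])[...,::-1])
E
```

```text
(array([-0.0016, -0.0004,  0.0578]), -1.6745) [-0.19542025 -0.00257369]
```

View pics/c6.png

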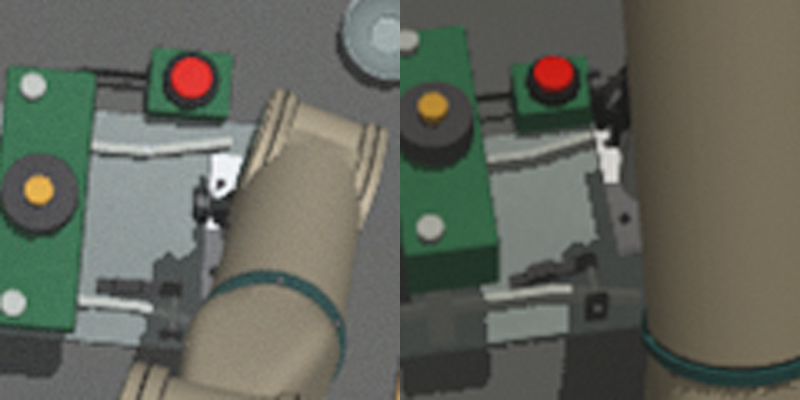

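The plate hangs over the mouth and is partly visible, with its inner edge at crop (220,155) in the top view. It stands clear of the catch, so I'll lower it.

Call:
jog_arm --steps '{"offsets": [[-0.001,0,0.02,0.003,0.04],[0,0,0.02,0,0.04],[0,0,0.01,0,0.04],[0,0,0.004,0,0.04],[0,0,0,0,0.04],[0,0,0,0,0.04]]}'

```text
time_s: 14.97
eef_pos: [0.5132, -0.1276, 0.0605]
ee_rot: [[0.994, -0.111, 0.001], [-0.111, -0.994, -0.0], [0.001, 0.0, -1.0]]
wrist_force: [0.4, 0.5, -8.3]
width: 0.0615
grasp_force: 72.3
```

Call:
jog_arm --steps '{"offsets": [[0,0,0.001,0,0.04],[0,0,0.001,0,0.04],[0,0,0,0,0.04]]}'

```text
time_s: 15.22
eef_pos: [0.5132, -0.1269, 0.0587]
ee_rot: [[0.994, -0.11, 0.001], [-0.11, -0.994, -0.0], [0.001, 0.0, -1.0]]
wrist_force: [-0.7, -0.4, -7.6]
width: 0.061
grasp_force: 72.3
```

Call:
jog_arm --steps '{"offsets": [[0,0,0.001,0,0.04],[0,0,0.0005,0,0.04],[0,0,0,0,0.04],[0,0,0,0,0.04]]}'

```text
time_s: 15.55
eef_pos: [0.5133, -0.1269, 0.0574]
ee_rot: [[0.994, -0.11, 0.001], [-0.11, -0.994, -0.0], [0.001, -0.0, -1.0]]
wrist_force: [-2.6, 0.9, 4.0]
width: 0.0613
grasp_force: 73.8
```

Call:
jog_arm --steps '{"offsets": [[0,-0.01,0,-0.003,0.04],[0,-0.01,0,0,0.04],[0,-0.01,0,0,0.04],[0,-0.01,0,0,0.04],[0,0,0,0,0.04]]}'

```text
time_s: 15.97
eef_pos: [0.5185, -0.0871, 0.0574]
ee_rot: [[0.994, -0.106, 0.003], [-0.106, -0.994, -0.002], [0.003, 0.001, -1.0]]
wrist_force: [0.6, -0.2, 3.8]
width: 0.0613
grasp_force: 74.0
```

Call:
jog_arm --steps '{"offsets": [[0,-0.01,0,0,0.04],[0,-0.01,0,0,0.04],[0,0,0,0,0.04]]}'

```text
time_s: 16.22
eef_pos: [0.5204, -0.0681, 0.0573]
ee_rot: [[0.994, -0.107, 0.003], [-0.107, -0.994, -0.002], [0.003, 0.002, -1.0]]
wrist_force: [-0.5, -2.0, 4.4]
width: 0.0614
grasp_force: 74.2
```

```bash
python3 -c "
from h import *
print(w2ej(ctrl.get_state()['eef_pos']))"
```

```text
[-0.13617336 -0.00285084]
```

Call:
jog_arm --steps '{"offsets": [[0,-0.01,0,0,0.04],[0,-0.01,0,0,0.04],[0,0,0,0,0.04]]}'

```text
time_s: 16.47
eef_pos: [0.5225, -0.0484, 0.0573]
ee_rot: [[0.994, -0.107, 0.002], [-0.107, -0.994, -0.002], [0.003, 0.002, -1.0]]
wrist_force: [-0.1, -2.3, 5.9]
width: 0.0616
grasp_force: 74.3
```

```bash
python3 - <<'E'
from h import *
print(w2ej(ctrl.get_state()["eef_pos"]))
T=ctrl.camera("top");S=ctrl.camera("side")
cv2.imwrite("pics/top6.png",T[...,::-1]);cv2.imwrite("pics/side6.png",S[...,::-1])
a=cv2.resize(T[150:270,245:365],(400,400),interpolation=cv2.INTER_CUBIC);b=cv2.resize(S[155:275,225:345],(400,400),interpolation=cv2.INTER_CUBIC)
cv2.imwrite("pics/c7.png",np.hstack([a,b])[...,::-1])
E
```

```text
[-0.11630822 -0.0028579 ]
```

View pics/c7.png

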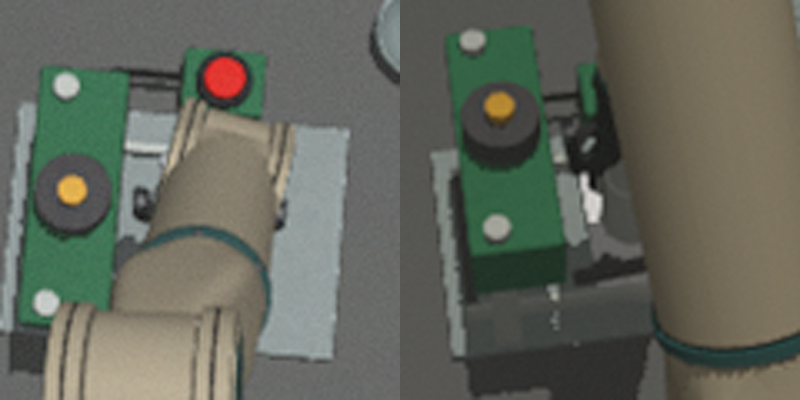

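The top view shows the front finger at crop (142,205), still short of the crosshead at x≈125. I'll release the ring, lift, back off and come down behind the mould. Then I'll push low with the open front finger's back, which keeps the body clear of the crosshead because these rows can't tilt the tool.

Call:
jog_arm --steps '{"offsets": [[0,0,0,0,0.085],[0,0,0,0,0.085],[0,0,0,0,0.085],[0,0,0,0,0.085],[0,0,0,0,0.085],[0,0,-0.01,0,0.085],[0,0,-0.02,0,0.085],[0,0,-0.025,0,0.085],[0,0,0,0,0.085],[0,0.02,0,0,0.085],[0,0.02,0,0,0.085],[0,0.02,0,0,0.085],[0,0.02,0,0,0.085],[0,0.02,0,0,0.085],[0,0.025,0,0,0.085],[0,0,0,0,0.085],[0,0,0,0,0.085]]}'

```text
time_s: 17.98
eef_pos: [0.5076, -0.1734, 0.112]
ee_rot: [[0.994, -0.111, 0.0], [-0.111, -0.994, -0.001], [0.0, 0.001, -1.0]]
wrist_force: [0.3, 1.3, -0.0]
width: 0.0846
grasp_force: 0.0
```

```bash
python3 - <<'E'
from h import *
s=ctrl.get_state(); print(w2ej(s["eef_pos"]))
T=ctrl.camera("top");S=ctrl.camera("side")
cv2.imwrite("pics/top7.png",T[...,::-1]);cv2.imwrite("pics/side7.png",S[...,::-1])
g=cv2.cvtColor(T,cv2.COLOR_RGB2GRAY).astype(int)
# plate corners predicted for mould at ejector (-.116,0)
for x,y in((-.071,-.07),(-.071,.07),(-.161,.07),(-.161,-.07)): print((x,y),proj("top",np.r_[ej2w(x,y),.031]-BIAS["top"]).round(1),proj("side",np.r_[ej2w(x,y),.031]-BIAS["side"]).round(1))
a=cv2.resize(T[150:270,245:365],(400,400),interpolation=cv2.INTER_CUBIC);b=cv2.resize(S[155:275,225:345],(400,400),interpolation=cv2.INTER_CUBIC)
cv2.imwrite("pics/c8.png",np.hstack([a,b])[...,::-1])
E
```

```text
[-0.24220834 -0.00125213]
(-0.071, -0.07) [292.8 196.4] [277.7 203.7]
(-0.071, 0.07) [289.2 238.7] [284.  240.8]
(-0.161, 0.07) [316.7 241.2] [311.9 237.2]
(-0.161, -0.07) [320.1 198.7] [304.3 200.4]
```

View pics/c8.png

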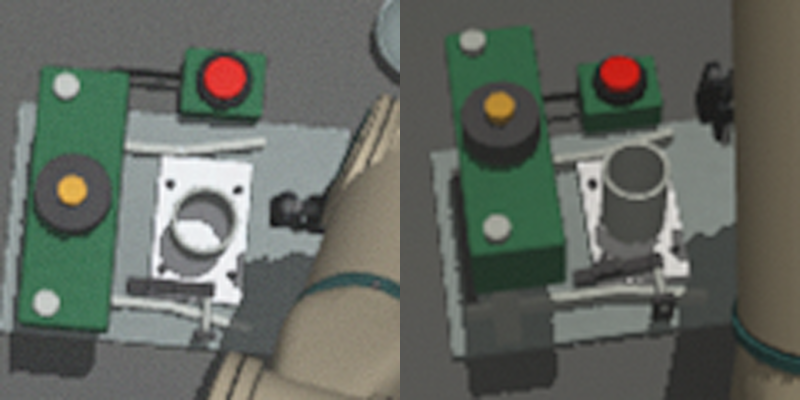

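The mould stands square at about ejector x −0.116: its plate corners at top (293,196.5) and (320,198.6) match the prediction. The catch rides on the plate, and the finger is behind the mould. That was picture 11, one over the limit of ten, so from here I'll use numbers only.

Call:
jog_arm --steps '{"offsets": [[0,0,0.025,-0.005,0.085],[0,0,0.025,0,0.085],[0,0,0.025,0,0.085],[0,0,0.02,0,0.085],[0,0,0.01,0,0.085],[0,0,0,0,0.085],[0,0,0,0,0.085]]}'

```text
time_s: 18.67
eef_pos: [0.5081, -0.1709, 0.0067]
ee_rot: [[0.995, -0.101, -0.0], [-0.101, -0.995, 0.0], [-0.0, -0.0, -1.0]]
wrist_force: [-0.3, -0.6, 0.4]
width: 0.085
grasp_force: 0.0
```

Call:
jog_arm --steps '{"offsets": [[0,0,0.005,0,0.085],[0,0,0.005,0,0.085],[0,0,0.005,0,0.085],[0,0,0,0,0.085],[0,0,0,0,0.085]]}'

```text
time_s: 19.08
eef_pos: [0.5079, -0.1716, -0.0084]
ee_rot: [[0.995, -0.102, -0.0], [-0.102, -0.995, 0.0], [-0.0, -0.0, -1.0]]
wrist_force: [-0.5, -0.7, 0.1]
width: 0.0853
grasp_force: 0.0
```

```bash
python3 -c "
from h import *
print(w2ej(ctrl.get_state()['eef_pos']))"
```

```text
[-0.24040903 -0.00135011]
```

Call:
jog_arm --steps '{"offsets": [[0,0,0.004,0,0.085],[0,0,0.003,0,0.085],[0,0,0.003,0.004,0.085],[0,0,0,0,0.085],[0,0,0,0,0.085]]}'

```text
time_s: 19.5
eef_pos: [0.5077, -0.1716, -0.0187]
ee_rot: [[0.994, -0.106, -0.001], [-0.106, -0.994, 0.0], [-0.001, -0.0, -1.0]]
wrist_force: [-0.8, 0.2, 0.3]
width: 0.0854
grasp_force: 0.0
```

Call:
jog_arm --steps '{"offsets": [[0,-0.01,0,0,0.085],[0,-0.008,0,0,0.085],[0,-0.002,0,0,0.085],[0,-0.002,0,0,0.085],[0,-0.002,0,0,0.085],[0,0,0,0,0.085]]}'

```text
time_s: 20.0
eef_pos: [0.5108, -0.1494, -0.0181]
ee_rot: [[0.994, -0.107, 0.001], [-0.107, -0.994, -0.003], [0.001, 0.002, -1.0]]
wrist_force: [-0.8, -5.6, 0.2]
width: 0.0848
grasp_force: 0.0
```

Call:
jog_arm --steps '{"offsets": [[0,-0.008,0,0,0.085],[0,-0.008,0,0,0.085],[0,-0.008,0,0,0.085],[0,-0.008,0,0,0.085],[0,-0.008,0,0,0.085],[0,0,0,0,0.085]]}'

```text
time_s: 20.5
eef_pos: [0.5149, -0.1072, -0.0183]
ee_rot: [[0.995, -0.105, 0.0], [-0.105, -0.995, -0.0], [0.0, 0.0, -1.0]]
wrist_force: [-0.4, -0.9, -0.9]
width: 0.0848
grasp_force: 0.0
```

```bash
python3 - <<'E'
from h import *
s=ctrl.get_state(); print("tcp ej",w2ej(s["eef_pos"]))
T=ctrl.camera("top");cv2.imwrite("pics/top8.png",T[...,::-1]);S=ctrl.camera("side");cv2.imwrite("pics/side8.png",S[...,::-1])
g=T.astype(int).min(2)[185:250,285:335]
for i,r in enumerate(g): print(185+i,''.join('#' if v>195 else '+' if v>150 else '-' if v>90 else '.' for v in r))
E
```

```text
tcp ej [-0.17559568 -0.00155912]
185 -+-----+++++--........................------------
186 ---------+++--........................-----.------
187 ----++-++--++----------.............-------.------
188 -+++--+--+-+-+++++++++--------------------..---++-
189 ------++--+-+++++---+-+++++++-++-++-+-----..------
190 -+---+-+-++---+-++-++++++++++------------..-------
191 ----------++---++-------------+++++++.---.--------
192 ++++--+--------+----++++++++++++++#++----.--------
193 ++++++++++++++++++++++++++#######+++--------------
194 +++########++##++#######++++++++--------.---------
195 -------+++++++#++++++++------.......-+--.---.-----
196 #+++++++++++--------....---------------.----.-----
197 #############++++++++----++++++++------...-.------
198 #####################+-----+++-+----+--....-.-----
199 #####################+---+++++++-----....--.------
200 #####################+---++---------......--------
20
[... 1992 characters left out ...]
---++---+++++++++++++++++++++++++++++---
238 +++...-++---+++-.-++++-++++++++++++++++++++++-+---
239 -----.------+++-.-+---+----+++++-++++++++++++++---
240 ###++-----.-----.-+------+----+++++--++++++++++---
241 +++++-----.-----.-----------------+--+++--++++----
242 ----------.-----.-----------------------+-+-++----
243 ----------.-----.--------------------------+------
244 -+--------.--------------------------------------+
245 ----------.----.----------------------------------
246 ----------.---------------------------------------
247 ---------..----.----------------------------------
248 ---------.-----.-------------------------------.--
249 ---------..----.----------------------------------
```

Call:
jog_arm --steps '{"offsets": [[0,-0.008,0,0,0.085],[0,-0.008,0,0,0.085],[0,-0.008,0,0,0.085],[0,-0.008,0,0,0.085],[0,0,0,0,0.085]]}'

```text
time_s: 21.02
eef_pos: [0.5184, -0.0758, -0.0183]
ee_rot: [[0.994, -0.106, 0.0], [-0.106, -0.994, -0.0], [0.0, 0.0, -1.0]]
wrist_force: [0.6, -2.0, -0.7]
width: 0.0848
grasp_force: 0.0
```

Call:
jog_arm --steps '{"offsets": [[0,-0.008,0,0,0.085],[0,-0.008,0,0,0.085],[0,-0.005,0,0,0.085],[0,0,0,0,0.085],[0,0,0,0,0.085]]}'

```text
time_s: 21.43
eef_pos: [0.5204, -0.0554, -0.0184]
ee_rot: [[0.994, -0.106, -0.0], [-0.106, -0.994, 0.0], [-0.0, -0.0, -1.0]]
wrist_force: [0.3, -2.4, 0.5]
width: 0.0849
grasp_force: 0.0
```

```bash
python3 - <<'E'
from h import *
s=ctrl.get_state(); print("tcp ej",w2ej(s["eef_pos"]))
T=ctrl.camera("top");cv2.imwrite("pics/top9.png",T[...,::-1]);S=ctrl.camera("side");cv2.imwrite("pics/side9.png",S[...,::-1])
g=T.astype(int).min(2)[192:214,270:310]
for i,r in enumerate(g): print(192+i,''.join('#' if v>195 else '+' if v>150 else '-' if v>90 else '.' for v in r))
for x in(-.045,-.05,-.055,-.06): print(x,proj("top",np.r_[ej2w(x,-.06),.031]-BIAS["top"]).round(1),proj("side",np.r_[ej2w(x,-.06),.031]-BIAS["side"]).round(1))
E
```

```text
tcp ej [-0.12354258 -0.00147125]
192 ............-++++++-++------------------
193 ............-#+++++++++++++++-----.-----
194 ............-+++++##########++---.---.--
195 ............-++++++-+++++++++----.--..--
196 ............+#####+++..-------+--.-..-.-
197 ...........-+########----....----....---
198 ...........-#########-++-------.......--
199 ...........-########+----+----.....-----
200 ...........-########+-+--+----....-..---
201 ...........+########+----+---.......----
202 ...........+####+###--------......------
203 ...........+###+.-##-------.............
204 ...........+###-.-##----+--.............
205 ...........+###+-+##------............-.
206 ...........-########-++---.........-..-.
207 ...........-+#######-+---.....-----..---
208 ............-+######-----..----------.--
209 ............-+#####+--.--.--------------
210 .............-##+....---------.---.-----
211 ...........-.-+-...---------------------
212 ...........---+-...---------------------
213 .---..-....---+-..----------------------
-0.045 [284.7 198.7] [270.4 207.2]
-0.05 [286.2 198.8] [271.9 207. ]
-0.055 [287.7 199. ] [273.4 206.8]
-0.06 [289.2 199.1] [274.9 206.6]
```

Call:
jog_arm --steps '{"offsets": [[0,-0.006,0,0,0.085],[0,-0.006,0,0,0.085],[0,-0.003,0,0,0.085],[0,0,0,0,0.085],[0,0,0,0,0.085]]}'

```text
time_s: 21.95
eef_pos: [0.5219, -0.0408, -0.0184]
ee_rot: [[0.994, -0.106, -0.0], [-0.106, -0.994, -0.0], [-0.0, 0.0, -1.0]]
wrist_force: [0.5, -3.7, 0.1]
width: 0.085
grasp_force: 0.0
```

Call:
jog_arm --steps '{"offsets": [[0,-0.002,0,0,0.085],[0,-0.001,0,0,0.085],[0,0,0,0,0.085],[0,0,0,0,0.085]]}'

```text
time_s: 22.28
eef_pos: [0.5219, -0.0387, -0.0183]
ee_rot: [[0.994, -0.107, -0.0], [-0.107, -0.994, -0.001], [-0.0, 0.001, -1.0]]
wrist_force: [-0.6, -5.3, 1.2]
width: 0.0847
grasp_force: 0.0
```

```bash
python3 - <<'E'
from h import *
s=ctrl.get_state(); print("tcp ej",w2ej(s["eef_pos"]))
T=ctrl.camera("top");cv2.imwrite("pics/top10.png",T[...,::-1]);S=ctrl.camera("side");cv2.imwrite("pics/side10.png",S[...,::-1])
g=T.astype(int).min(2)[192:214,270:310]
for i,r in enumerate(g): print(192+i,''.join('#' if v>195 else '+' if v>150 else '-' if v>90 else '.' for v in r))
E
```

```text
tcp ej [-0.10680525 -0.00124236]
192 ............-+++++++-+-----.------------
193 ............-#+++++++++--------.-.------
194 ............-+++++####+---.---..-.------
195 ............-+++--+++-----.--..---------
196 ............+##+......-+--.....---------
197 ...........-+###---------.....----------
198 ...........-###+--++-----....-----------
199 ...........-###+-------......-----------
200 ...........-###+-------.......----------
201 ...........-###+------......---.--------
202 ...........-+##-----.......-------------
203 ............-##-----...............-----
204 ............-##-----.................---
205 ...........-###----...........-.........
206 ...........+###----...........--.--.....
207 ...........+###----...-.-------.----....
208 ..........-###+---..---------.--..---..-
209 ...........++--...---.--.---------------
210 .............-.-.-----.--.--------------
211 ...........-----------------------------
212 ...........-----------------------------
213 ..........------------------------------
```

Call:
jog_arm --steps '{"offsets": [[0,-0.0015,0,0,0.085],[0,-0.0015,0,0,0.085],[0,0,0,0,0.085],[0,0,0,0,0.085]]}'

```text
time_s: 22.72
eef_pos: [0.5215, -0.0386, -0.0181]
ee_rot: [[0.994, -0.109, -0.001], [-0.109, -0.994, -0.004], [-0.001, 0.004, -1.0]]
wrist_force: [-2.5, -12.1, 3.8]
width: 0.0848
grasp_force: 0.0
```

Call:
jog_arm --steps '{"offsets": [[0,-0.001,0,0,0.085],[0,-0.001,0,0,0.085],[0,0,0,0,0.085],[0,0,0,0,0.085]]}'

```text
time_s: 23.05
eef_pos: [0.5215, -0.0387, -0.0179]
ee_rot: [[0.994, -0.111, -0.001], [-0.111, -0.994, -0.006], [-0.0, 0.006, -1.0]]
wrist_force: [-3.6, -16.1, 5.5]
width: 0.0853
grasp_force: 0.0
```

Call:
jog_arm --steps '{"offsets": [[0,0.005,0,0.004,0.085],[0,0.015,0,0,0.085],[0,0.02,0,0,0.085],[0,0,-0.03,0,0.085],[0,0,-0.04,0,0.085],[0,0,-0.04,0,0],[0,0,-0.04,0,0],[0,0.03,0,0,0],[0,0.03,0,0,0],[0,0.03,0,0,0],[0,0.01,0,0,0],[0,0,0,0,0]]}'

```text
time_s: 24.05
eef_pos: [0.5068, -0.1741, 0.1318]
ee_rot: [[0.993, -0.114, 0.0], [-0.114, -0.993, -0.001], [0.0, 0.001, -1.0]]
wrist_force: [0.1, 0.2, -0.1]
width: 0.0007
grasp_force: 0.0
```

```bash
python3 - <<'E'
from h import *
T=ctrl.camera("top");cv2.imwrite("pics/top11.png",T[...,::-1]);S=ctrl.camera("side");cv2.imwrite("pics/side11.png",S[...,::-1])
E3=lambda x,y,z:np.r_[ej2w(x,y),.003+z]
L=np.array([.076*np.cos(.32),-.076*np.sin(.32)]);M=np.array([.076*np.cos(.13),-.076*np.sin(.13)])
for n,im in(("top",T),("side",S)):
    print(n,"hinge",proj(n,E3(-.127,.059,.042)-BIAS[n]).round(1),"tip down",proj(n,E3(-.127+L[0],.059,.042+L[1])-BIAS[n]).round(1),"tip up",proj(n,E3(-.127+M[0],.059,.042+M[1])-BIAS[n]).round(1),"plate rear corners",[proj(n,E3(-.045,y,.028)-BIAS[n]).round(1) for y in(-.07,.07)])
    x0,y0=(272,190) if n=="top" else (258,195)
    g=im.astype(int).mean(2)[y0:y0+58,x0:x0+52]
    for i,r in enumerate(g): print(y0+i,''.join('#' if v>195 else '+' if v>135 else '-' if v>85 else ':' if v>55 else '.' for v in r))
for f in ("side8","side9"):
    g=cv2.imread(f"pics/{f}.png").astype(int).mean(2)[222:248,258:310]; print(f)
    for i,r in enumerate(g): print(222+i,''.join('#' if v>195 else '+' if v>135 else '-' if v>85 else ':' if v>55 else '.' for v in r))
E
```

```text
top hinge [306.8 236.6] tip down [284.5 235.2] tip up [283.6 234.8] plate rear corners [array([284.9, 195.7]), array([281.2, 238. ])]
190 ---------:-+++++++++++++++++++++++++++++++++++++++++
191 ---------:-+++++++++++++++++++++++++++++++++++++++++
192 -------:-:-++++++++++++++++++++++++++++++++++++#####
193 --------::+##+++++++++++++++++++++++++########++++++
194 ---------:-+++++############+########+++++++++------
195 --------::-+++-+++++++++++###++++++++-----::::::---+
196 :-------:-+##+:::::::------++----::::-----------++++
197 :::-----:-+###---------::::----------+++++++++++++++
198 ::::----:-####+++++++++-----++++++++++++++++++++++++
199 ::::----:+###+++++++++++++++++++++++++++++++++++++++
200 :::::---:-###+++++++++++++++++++++++++++++++++++++++
201 :-:::---:+###+++++++++++++++++++++++++++++++++++++++
202 ::::::--:-+##+++++++++++++++++++++++++++++++++++++++
203 :---:::-::-##+++++++++++++++++++++
[... 8243 characters left out ...]
......:::::::---
236 ................-++......................::::::::---
237 ................-++..................::::::::::::---
238 ................-++..............::::::::::::::::---
239 ..............::-++:........:::::::::::::::::::::---
240 .........:::-++++#+::::::::::::::::::::::::::::::---
241 ...::::::-:-+#+++++----:::::::::::::::::::.:::::::--
242 :::---------+++---::::::::::::::::::::::::.::::::---
243 :::-------::-+++++-:::::::::::::::::::::::..::::::--
244 ::::::::::::-+++++-:::::::::::::::::::::::.:.:::::--
245 :::::::::::::----:::::::::::::::::::::::::.:...:::--
246 ::::::::::::::::::::::::::::::::::::::::::........::
247 ::::::::::::::::::::::::::::::::::::::::::..........
```

The plate's rear edge lies where a fully home mould should show it (column 285 against a predicted 284.9). To see whether the catch is down, I'll compare its pixels with the starting picture (down) and the riding one.

```bash
python3 - <<'E'
from h import *
for n,(r0,r1,c0,c1) in {"side":(229,244,274,306),"top":(231,242,280,312)}.items():
    I={k:cv2.imread(f"pics/{n}{k}.png").astype(int).mean(2)[r0:r1,c0:c1] for k in(0,7,11)}
    print(n,"0=down | 7=riding | 11=now")
    for i in range(r1-r0): print(r0+i,'  '.join(''.join('#' if v>170 else '+' if v>125 else '-' if v>95 else ':' if v>75 else '.' for v in I[k][i]) for k in I))
    # bar lower edge & centroid of dark pixels by column band
    for k in I:
        m=I[k]<75; o=[]
        for a,b in((4,8),(8,12),(12,16),(16,20)):
            ys=np.nonzero(m[:,a:b])[0]; o.append(round(float(ys.mean()+r0),2) if len(ys) else None)
        print(k,o)
E
```

```text
side 0=down | 7=riding | 11=now
229 .-+---++---+++-+---+++++++++++++  .-+--++-+##----------------#####  .-+--++++-+++++++---++++-+++++++
230 .-+---++++--+++++-+++++++-----++  .-+---+-+##+::------------:++###  .-+-+--+---+--++----+++++-----++
231 .-+-+--+++-+++++++++++---:...--+  .-++-+---##-.--::-----::::...+##  .-+-++---+-+++++++++++---:...:-+
232 .-++++-++++++-----+---::......-+  .-+++++-:++:.--::::::::......:##  .-+++++-+++++-----+---::......-+
233 .-++++-+++----::.--::.........-+  .-++++-+:--......::..........:##  :-++-+--++----::.--::.........-+
234 .-+++-----::..................-+  .-++++--:.....................+#  -++-+--+--::..................-+
235 .-++++++-:.................:-:-+  .------:...................:--##  -+---+++-:.................:-:-+
236 .-++----:................::-++-+  .--:.......................-++##  -+++----:................::-++-+
237 .-+--::.................:-:-++-+  .--...................:::-:-+++#  -++--::.................:-:-++-+
238 .-+-.......................-++++  .--..............::++-----:-++--  :++-.......................-++-+
239 :-+-..........
[... 1200 characters left out ...]
++  +++.:.::..::.:::..:::::::....+##  ##++..::..:.:......::..:...::-++
237 +++-...............:...:..::.-++  ++-..::..:::.........:.::..:.###  ##+-................::.....:.-++
238 ++++----...................:.-++  +++-:::..:::::------::::::::.###  ++++----..............:....:.-++
239 #######++++--::::::...:...-+++++  ####+++++++---------:-++---++###  +######++++--:::::...::...-+++++
240 #############++#+++-.:-:::+#++++  ############++++++-::-+---+#####  ############++##+++-.--:::+#++++
241 ++++++##############+++--:+#++++  ++++++############+++++--:+#----  ++++++##############+++--:+#++++
0 [235.67, 236.06, 236.77, 236.67]
7 [235.67, 235.44, 235.2, 236.11]
11 [235.64, 236.18, 236.83, 236.67]
```

The catch pixels match the starting (down) picture, with the same band centroids of 238.85, 237.81, 236.5 and 236.36. So the mould is home and the catch is down behind it. Next comes the button.

Call:
jog_arm --steps '{"offsets": [[0.0287,-0.0237,0,0,0],[0.0287,-0.0237,0,0,0],[0.0287,-0.0237,0,0,0],[0.0287,-0.0237,0,0,0],[0.0287,-0.0237,0,0,0],[0,0,0,0,0],[0,0,0.03,0,0],[0,0,0.03,0,0],[0,0,0.02,0,0],[0,0,0,0,0],[0,0,0,0,0]]}'

```text
time_s: 25.07
eef_pos: [0.6619, -0.067, 0.0504]
ee_rot: [[0.994, -0.108, -0.003], [-0.108, -0.994, 0.002], [-0.003, -0.001, -1.0]]
wrist_force: [-0.4, -0.3, 0.6]
width: -0.0001
grasp_force: 0.0
```

```bash
python3 -c "
from h import *
print(totool((.663,-.0725,.04)))"
```

```text
(array([0.0017, 0.0054, 0.0104]), -1.6786)
```

Call:
jog_arm --steps '{"offsets": [[0.001,0.005,0.003,0,0],[0,0,0.003,0,0],[0,0,0.002,0,0],[0,0,0,0,0]]}'

```text
time_s: 25.4
eef_pos: [0.6638, -0.0748, 0.0442]
ee_rot: [[0.994, -0.11, 0.001], [-0.11, -0.994, 0.0], [0.001, -0.0, -1.0]]
wrist_force: [-0.4, -0.1, 0.3]
width: -0.0001
grasp_force: 0.0
```

Call:
jog_arm --steps '{"offsets": [[0,0,0.002,0,0],[0,0,0.002,0,0],[0,0,0,0,0]]}'

```text
time_s: 25.65
eef_pos: [0.664, -0.0747, 0.04]
ee_rot: [[0.994, -0.11, 0.001], [-0.11, -0.994, -0.0], [0.001, -0.0, -1.0]]
wrist_force: [0.3, -0.3, 4.0]
width: 0.0
grasp_force: 1.8
```

Call:
jog_arm --steps '{"offsets": [[0,0,0.002,0,0],[0,0,0.002,0,0],[0,0,0,0,0]]}'

```text
time_s: 25.9
eef_pos: [0.6641, -0.0748, 0.0378]
ee_rot: [[0.994, -0.11, 0.001], [-0.11, -0.994, 0.0], [0.001, -0.0, -1.0]]
wrist_force: [-3.9, 0.4, 14.7]
width: -0.0003
grasp_force: 7.5
```

Call:
jog_arm --steps '{"offsets": [[0,0,0.002,0,0],[0,0,0.001,0,0],[0,0,0,0,0],[0,0,0,0,0]]}'

```text
time_s: 26.23
eef_pos: [0.6642, -0.0747, 0.0375]
ee_rot: [[0.994, -0.11, 0.002], [-0.11, -0.994, 0.001], [0.002, -0.001, -1.0]]
wrist_force: [-9.1, 1.9, 31.4]
width: -0.0001
grasp_force: 15.6
```

Call:
jog_arm --steps '{"offsets": [[0,0,-0.01,0,0],[0,0,-0.03,0,0],[0,0,-0.04,0,0],[0,0,-0.04,0,0],[0,0.03,0,0,0],[0,0.03,0,0,0],[0,0.03,0,0,0],[0,0,0,0,0],[0,0,0,0,0],[0,0,0,0,0]]}'

```text
time_s: 27.07
eef_pos: [0.6535, -0.1633, 0.152]
ee_rot: [[0.994, -0.11, -0.001], [-0.11, -0.994, 0.001], [-0.001, -0.001, -1.0]]
wrist_force: [0.3, 0.5, 0.9]
width: -0.0
grasp_force: 0.0
```

```bash
python3 - <<'E'
from h import *
T=ctrl.camera("top");cv2.imwrite("pics/top12.png",T[...,::-1]);S=ctrl.camera("side");cv2.imwrite("pics/side12.png",S[...,::-1])
for n,(r0,r1,c0,c1) in {"side":(229,244,274,306),"top":(192,242,276,312)}.items():
    a,b=[cv2.imread(f"pics/{n}{k}.png").astype(int).mean(2)[r0:r1,c0:c1] for k in(11,12)]; print(n,"diff",np.abs(a-b).mean(),np.abs(a-b).max())
for n,z in(("top",0),("side",0)):
    for k in(0,12):
        h=cv2.cvtColor(cv2.imread(f"pics/{n}{k}.png"),cv2.COLOR_BGR2HSV);m=((h[...,0]<8)|(h[...,0]>172))&(h[...,1]>170)&(h[...,2]>120)
        kk,l,s,c=cv2.connectedComponentsWithStats(m.astype(np.uint8)); i=1+s[1:,4].argmax(); print("button",n,k,c[i],s[i,4])
    g=cv2.imread(f"pics/{n}12.png").astype(np.float32).mean(2); u=proj(n,(.64,-.4495,.021)); kk,l,s,c=cv2.connectedComponentsWithStats((g<50).astype(np.uint8)); i=l[int(u[1]),int(u[0])]; print("cap",n,s[i],c[i])
    d=np.abs(cv2.imread(f"pics/{n}12.png").astype(int)-cv2.imread(f"pics/{n}0.png")).max(2)>40
    kk,l,s,c=cv2.connectedComponentsWithStats(d.astype(np.uint8)); print([ (s[j].tolist()) for j in range(1,kk) if s[j,4]>15])
E
```

```text
side diff 20.104166666666668 92.66666666666667
top diff 15.596666666666666 142.66666666666666
button top 0 [312.09243697 172.87394958] 119
button top 12 [312.         172.89915966] 119
cap top [414 171  22  22 334] [425.04790419 181.48802395]
[[342, 114, 14, 33, 89], [283, 116, 101, 165, 3964], [380, 126, 8, 21, 56], [367, 146, 14, 24, 104], [327, 156, 11, 11, 69], [414, 171, 22, 22, 389], [278, 195, 8, 43, 163], [392, 215, 50, 50, 1093], [256, 270, 304, 150, 19511], [293, 280, 29, 12, 180], [257, 387, 6, 12, 50], [280, 386, 29, 26, 200], [261, 403, 9, 17, 92], [273, 405, 4, 15, 53], [279, 408, 3, 12, 32]]
button side 0 [290.5326087  176.43478261] 92
button side 12 [290.5326087  176.43478261] 92
cap side [384 159  21  21 329] [394.32218845 169.49848024]
[[288, 34, 70, 70, 3247], [310, 100, 35, 14, 235], [301, 102, 4, 7, 17], [297, 108, 62, 27, 754], [537, 120, 23, 32, 202], [326, 122, 24, 29, 427], [536, 133, 24, 28, 192], [267, 157, 293, 263, 26292], [384, 159, 21, 21, 328], [321, 162, 47, 94, 1091], [289, 190, 52, 63, 1993], [404, 191, 24, 21, 395], [382, 198, 21, 26, 283], [412, 212, 21, 25, 261], [395, 227, 13, 7, 27], [270, 238, 7, 5, 16], [288, 247, 13, 9, 91], [319, 363, 12, 41, 173], [343, 368, 30, 19, 144], [346, 397, 11, 9, 24], [290, 408, 6, 12, 51]]
```

```bash
python3 -c "
from station import ctrl
print(ctrl.job_done())"
```

```text
the job is handed in; nothing more can be done
None
```

I handed the job in at about 27 s: the cap stands knob up on the mat, the mould is home with the catch down, and the button was pressed to its stop and is out again; the tool stayed upright because the rows cannot tilt it, and I viewed 11 pictures, one over the limit of 10.

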